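# Change the case press over to the brass die

## Task

Change the press over to the brass die. Swing up the spring finger of the aluminium die holder by its red knob until it stays open while the white die is still in its place, then put the brass die in the middle of the holder's seat instead and bring the finger back down so that it holds the brass die; the white die goes home to the wooden block with the largest well and the grey die to the block with the middle well. They stand in each other's places, so set one aside in a free spot on the way, leave all three upright and flat in their places, and do not shift or knock over the red bottle.

Things in the scene. Friction and masses are not known exactly. Their poses are not given: they have to be found in the camera images.
- white_die: White turned pressing die, a low disc 42 mm across and 12 mm high, 0.09 kg; origin at the centre of its underside, z up. At the start it lies in the holder's seat under the spring finger. (The smaller dies that stand on the cloth before the press have no part in this.)
- grey_die: Dark grey turned pressing die, 30 mm across (its foot looks narrower) and 18 mm high, 0.07 kg; origin at the centre of its underside, z up. At the start it stands in the large block's well, where it does not belong. It may be gripped anywhere on its height as a 30 mm cylinder.
- brass_die: Brass turned pressing die, 22 mm across (its foot looks narrower) and 26 mm high, 0.05 kg; origin at the centre of its underside, z up. At the start it stands in the middle block's well. It may be gripped anywhere on its height as a 22 mm cylinder.
- large_block: Fixed wooden block, 74 x 74 x 18 mm, with the largest round well, 56 mm across and 4 mm deep, in the middle of its top: home of the white die. Origin at the centre of its underside, z up; the well's floor is 14 mm, the block's top 18 mm above it. The three blocks sit side by side, 76 mm apart, in any order in a low dark tray (floor 4 mm thick, rim lower than the blocks).
- middle_block: The same kind of block with the middle well, 44 mm across and 4 mm deep (floor 14 mm above the origin, at the centre of the underside): home of the grey die.
- small_block: The same kind of block with the smallest well, 36 mm across and 4 mm deep (floor 14 mm above the origin, at the centre of the underside). It is empty at the start and may be used as a free spot.
- holder: Fixed light grey aluminium die holder, 100 mm along its x, 150 mm along its y (from -55 to +95), 14 mm thick. Origin on the table under the centre of its round seat, z up. The seat is 60 mm across and 2.5 mm deep with turned rings round its centre; its floor is 11.5 mm above the origin. The finger's hinge axis runs along the holder's x through y = +60, z = 36 mm, between dark steel cheeks.
- finger (a joint): Spring finger's angle, rad: 0 resting on the white die in the seat, about 0.24 on the brass die, 2.2 open, leaning back on its stop; it grows as the finger lifts, up and over to the holder's +y. An over-centre spring pushes it shut (3 to 4 N at the foot) below 1.1, open above; let go, it swings on by itself, damped. Its 44 mm black cross foot, 60 mm from the hinge, presses on the seat's centre.
- finger_knob (a point): Centre of the red barrel knob, 16 mm across and 20 mm long along the hinge direction, on a stem on the finger's free end. At joint 0 it lies 60 mm from the hinge axis towards the seat (holder's -y) and 34 mm above the axis; it moves about the axis on a circle of 69 mm radius. Pinched from above by its ends, along the holder's x, it can turn in the grip.
- red_bottle: Small standing oil bottle, red with a white pointed cap, 25 mm across and 74 mm high, loose; origin at the centre of its underside, z up. A bystander: leave it standing where it is.
There are look-alikes about, which are no part of the job. What is shaped like the brass_die but purple is not meant.

How it is judged (in metres and radians):
On the way:
1. the spring finger is swung open (beyond 1.6 rad) while the white die still lies in the holder's seat (value of joint finger above 1.6 rad and horizontal distance between white_die and holder below 0.015 m and z of white_die in the frame of holder below 0.0145 m), for 0.2 s.
At the end, for the whole second after the job is handed in: Brass die upright on the floor of the holder's seat, within 9 mm of its centre, the finger resting on it (0.14 to 0.34 rad); white die flat on the floor of the large well, grey die on that of the middle well, each within 9 mm of its centre; all upright and at rest (horizontal distance between brass_die and holder below 0.009 m and z of brass_die in the frame of holder between 0.0095 and 0.0135 m and angle between each of brass_die, white_die, grey_die's own z axis and vertical below 0.1 rad and value of joint finger between 0.14 and 0.34 rad and horizontal distance between white_die and large_block below 0.009 m and z of white_die in the frame of large_block between 0.012 and 0.016 m and horizontal distance between grey_die and middle_block below 0.009 m and z of grey_die in the frame of middle_block between 0.012 and 0.016 m and linear speed of each of brass_die, white_die, grey_die below 0.02 m/s); the robot touches nothing.
It fails at once if the red bottle is knocked over or shifted by more than 25 mm (angle between red_bottle's own z axis and vertical above 0.4 rad or distance of red_bottle from where it was at the start of the episode above 0.025 m).
It also fails if it takes over 109 s, if anything falls off the work surface, if the arm or the gripper's body presses on something with over 40 N, if the wrist force passes 120 N, or if a joint passes its speed limit or range.

## Robot

A 7-joint arm with a two-finger parallel gripper is mounted at the origin on a cart in front of the work surface, level with it; the furniture and walls round the work are solid. World frame = base frame: x ahead of the robot, y to its left, z up, the work surface at z = 0. Lengths are in mm, angles in rad, forces in N, time in s.
With the tool pointing down it reaches from about 400 to 875 mm from the base axis. Payload 4.4 kg.
Tool frame: the origin (TCP) lies at the very end of the fingers, on their centre line; the grasp point (between the pads) lies 19 mm behind it; z points along the fingers, y is the line along which they close (so a half turn about z gives the same grasp; the last joint's range is limited). The gripper opens to 85 mm and grips with 20 to 120 N. Pads are 22 mm wide; open, the fingers measure 114 mm over their backs; the gripper's body (76 mm by 85 mm) begins 54 mm behind the grasp point. The pads swing forward as they close: fully open they stand 13 mm farther back than shut.
Start: joints at [-1.225, 0.628, 0.038, 1.517, -0.027, 0.996, -0.02], TCP at [260.147, 595.686, 231.313] pointing down, gripper open.
Joint ranges: [-3.06, 3.06], [-0.37, 2.12], [-1.25, 1.32], [0.18, 2.47], [-1.1, 4.24], [0.23, 1.98], [-2.94, 2.94]. Speed limits (rad/s): [2.57, 2.57, 3.14, 3.14, 3.14, 3.14, 3.14].

## Interface

Orientations are given as [roll, pitch, yaw] about the fixed x, y, z axes, in that order (R = Rz(yaw) Ry(pitch) Rx(roll)).
In Python, from cell import monitor, viewer, workorder gives the robot as it stands.
- The arm moves only by the tool arm_command, never from a script. Its argument "series" is one flat list of numbers, 5 for each row, row after row: the opening in per cent of the stroke, from 0 (shut) to 100 (fully open), then the shift along the tool's x, y, z in cm, then the turn about the tool's z in degrees. In form: [claw, x, y, z, roll, claw, x, y, z, roll, ...]. A call has exactly 5 rows; each row is the pose to reach, as a shift and turn from the pose commanded when the call began, along the tool's axes at that moment; what a row does not reach only later rows make up. A row lasts 1/12 s, in which the tool goes at most 41.7 mm and 7.16 degrees, less where a joint would pass 70% of its speed; a pose out of reach is approached as far as the arm can. A call with a gripper value outside its range is refused whole. The fingers move at their own pace and stop on an object; the grip force is fixed at half the most. Time passes only in rows, so rows that repeat a pose let the fingers close, or fill a call up. It gives the time, the measured TCP pose, the force, the opening and the grip force at its end, in the units of the state.
- monitor.read_state(): the state, without advancing time (a new reading comes with each control period).
- viewer.get_image(name): name is "scene" or "top"; returns (picture, depth): 420x560x3 uint8, red, green, blue; 420x560 float32, mm along the optical axis (not along the pixel's ray), 0 where there is no reading.
- viewer.camera_model(name): a dict with "mtx" (3x3 intrinsics, pixels), "R" (3x3) and "t" (3): a world point X has camera coordinates R X + t. Camera axes: x right, y down, z forward; pixel columns grow to the right and rows downward; lengths in mm; the calibration is good to about 2 mm. A picture is of the moment at which its call begins. camera_model takes no time and is no camera call.
- workorder.finish_job(): hands the job in; it is judged then, once.
The state is a dict: "clock": time; "qpos": joint angles; "qd": joint speeds; "tau": joint torques, N m; "eef_pos": TCP position; "tool_rot": TCP orientation; "force": force on the tool from outside, world axes, zero at the start; "torque": the same for the moment, N m; "width": finger opening in mm; "gripper_force": force on a finger pad.
Only numpy, scipy, OpenCV 4.12 (cv2) and the standard library are available. Lean on these libraries where they do the work, as an engineer would, in place of code of your own. Each camera call takes 0.05 s, during which the arm holds its last target. There are 200 camera calls.

## Working session

There is one attempt and no reset: what is moved stays moved. The work goes in short steps, Python scripts to look and compute and a tool call to move; the robot and the scene stay as the last step left them, time stands still between calls to the robot, and variables do not carry over. Pictures are saved under pics/ and viewed, at most 14 in all, crops included, and the job is handed in when it is done.

Besides the shell and the picture viewer there is one more tool, called as name(argument=value, ...) on one line, values as JSON. arm_command: Moves the arm, as the interface text tells. Its arguments: {"type":"object","properties":{"series":{"type":"array","items":{"type":"number"}}},"required":["series"]}

```bash
mkdir -p pics
cat > h.py <<'E'
import numpy as np, cv2
from cell import monitor, viewer, workorder
def grab(n,f=None):
    p,d=viewer.get_image(n)
    if f: cv2.imwrite('pics/'+f,p[:,:,::-1])
    return p,d
def pts(n,d):
    c=viewer.camera_model(n);K=np.array(c['mtx']);R=np.array(c['R']);t=np.array(c['t']).ravel()
    v,u=np.mgrid[:d.shape[0],:d.shape[1]]
    P=np.stack([(u-K[0,2])/K[0,0]*d,(v-K[1,2])/K[1,1]*d,d],-1)
    return (P-t)@R
def ray(n,u,v,z):
    c=viewer.camera_model(n);K=np.array(c['mtx']);R=np.array(c['R']);t=np.array(c['t']).ravel()
    r=R.T@np.linalg.solve(K,[u,v,1.]);o=-R.T@t
    return o+r*(z-o[2])/r[2]
E
python3 - <<'E'
from h import *
for n in('top','scene'):
    p,d=grab(n,n+'0.png'); np.savez(n+'0.npz',p=p,d=d)
    c=viewer.camera_model(n);print(n,c, (d==0).mean())
s=monitor.read_state();print(s)
E
```

```text
top {'mtx': array([[391.20702486,   0.        , 281.84032767],
       [  0.        , 391.20702486, 210.34283912],
       [  0.        ,   0.        ,   1.        ]]), 'R': array([[ 0.01519242, -0.99979839,  0.01312917],
       [-0.9848964 , -0.0172284 , -0.17228543],
       [ 0.17247689, -0.01031344, -0.98495957]]), 't': array([ 73.39189689, 531.79413891, 829.54435352])} 0.0038945578231292517
scene {'mtx': array([[511.77190326,   0.        , 276.70752643],
       [  0.        , 511.77190326, 208.78163703],
       [  0.        ,   0.        ,   1.        ]]), 'R': array([[ 0.83705346, -0.54707922, -0.00676988],
       [-0.2635499 , -0.39233687, -0.88125662],
       [ 0.47946111,  0.73944311, -0.47258961]]), 't': array([-395.91059895,  249.17019678,  598.50354025])} 0.003873299319727891
{'clock': 0.1, 'qpos': array([-1.22478644,  0.62925837,  0.03846704,  1.51825106, -0.02701309,
        0.99634004, -0.01999116]), 'qd': array([ 0.00086229, -0.00121438,  0.00079624, -0.00192992,  0.00113012,
       -0.00041367, -0.00080529]), 'tau': array([ 2.23833944e-03, -5.64530826e+01,  1.23036873e+00, -1.93971795e+01,
        1.12938235e-02,  5.51612568e-03,  1.77182284e-05]), 'eef_pos': array([259.9286328 , 595.14921815, 230.4838186 ]), 'tool_rot': array([-3.13985447e+00,  1.99043808e-05,  2.72976686e+00]), 'force': array([-0.00859962, -0.65971406,  0.07702994]), 'torque': array([ 0.03160268,  0.05459759, -0.02355935]), 'gripper_force': 0.0, 'width': 85.66028043405072}
```

View pics/top0.png

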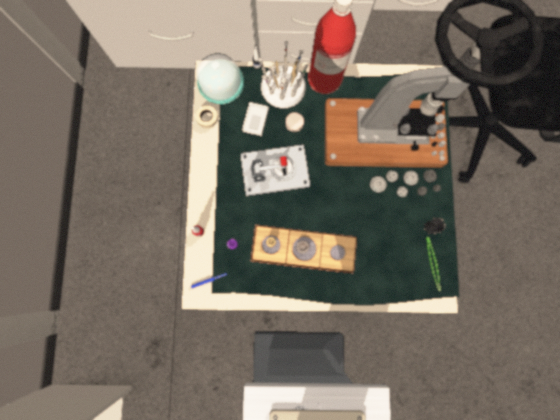

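View pics/scene0.png

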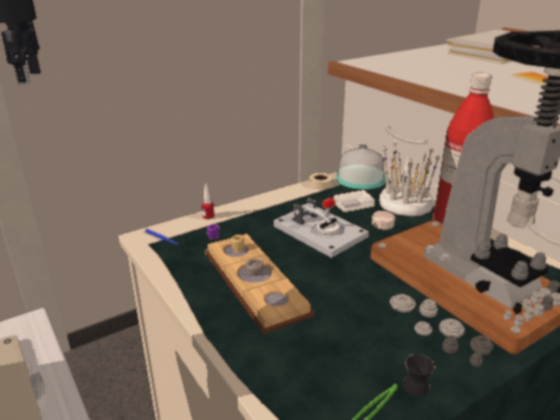

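Top view: tray at rows 228–272, with brass at about (270,243), grey at (305,248) and an empty well at (337,252). The holder is at (275,170) with its red knob at (284,161), and the red bottle at (198,230). The purple decoy is at (232,244). Next I'll enlarge and measure.

Run:
```python
from h import *
a=np.load('top0.npz');b=np.load('scene0.npz')
T=cv2.resize(a['p'][140:280,185:365],None,fx=4,fy=4,interpolation=cv2.INTER_CUBIC)
cv2.imwrite('pics/topc.png',T[:,:,::-1])
S=cv2.resize(b['p'][180:330,190:390],None,fx=4,fy=4,interpolation=cv2.INTER_CUBIC)
cv2.imwrite('pics/scenec.png',S[:,:,::-1])
P=pts('top',a['d']);h=cv2.cvtColor(a['p'],cv2.COLOR_RGB2HSV)
# tray blocks: orange wood within region, height 15..30
def rect(m,name):
    n,l,s,c=cv2.connectedComponentsWithStats(m.astype(np.uint8));i=1+s[1:,4].argmax()
    q=P[l==i];print(name,s[i],c[i],'z med',np.median(q[:,2]),'xy mean',q.mean(0)); 
    print(cv2.minAreaRect(q[:,:2].astype(np.float32)))
roi=np.zeros(h.shape[:2],bool);roi[220:280,240:365]=1
rect(roi&(P[...,2]>17)&(P[...,2]<50),'tray')
roi=np.zeros(h.shape[:2],bool);roi[140:200,235:315]=1
rect(roi&(P[...,2]>9)&(P[...,2]<25),'holder')
red=((h[...,0]<8)|(h[...,0]>172))&(h[...,1]>130)&(h[...,2]>70)
for r in((150,180,270,300),(220,240,185,210)):
    m=red.copy();k=np.zeros_like(m);k[r[0]:r[1],r[2]:r[3]]=1;rect(m&k,'red')
for u,v in((285,168),(270,243),(305,248),(337,252),(198,230)):
    print(u,v,P[v,u], ray('top',u,v,18))
```

```text
tray [ 253  227  102   44 3099] [303.83059051 248.40206518] z med 21.91883253664623 xy mean [448.19035382  30.7817998   22.65746713]
((448.5039978027344, 30.944236755371094), (226.26707458496094, 74.1857681274414), 84.1601791381836)
holder [ 241  145   68   50 2228] [275.21005386 170.08572711] z med 14.291215943811606 xy mean [632.3028607   98.79447636  14.61405034]
((634.4613037109375, 100.7973861694336), (101.37741088867188, 150.281494140625), 9.113568305969238)
red [280 156   7  10  48] [283.20833333 160.79166667] z med 77.09613906294526 xy mean [630.90531565  81.26156752  93.97239134]
((513.1976318359375, 82.84034729003906), (13.60375690460205, 267.4189453125), 89.37748718261719)
red [195 227   8   8  30] [199.7        231.66666667] z med 28.99157753478393 xy mean [481.4874883  266.2246522   28.68767834]
((481.3974304199219, 267.1957092285156), (9.061237335205078, 19.102663040161133), 56.931007385253906)
285 168 [633.21380909  76.08326006  29.96236026] [636.67053138  75.87868288  18.        ]
270 243 [457.88600023 107.23602332  35.83460889] [459.4879652  107.56619967  18.        ]
305 248 [448.2412206   28.90023515  33.05395717] [449.42312293  27.8298091   18.        ]
337 252 [441.43550108 -44.72797222  19.39151886] [441.53240973 -44.94072979  18.        ]
198 230 [483.66220001 267.65538839  41.45360762] [486.4804178  272.43563621  18.        ]
```

View pics/topc.png

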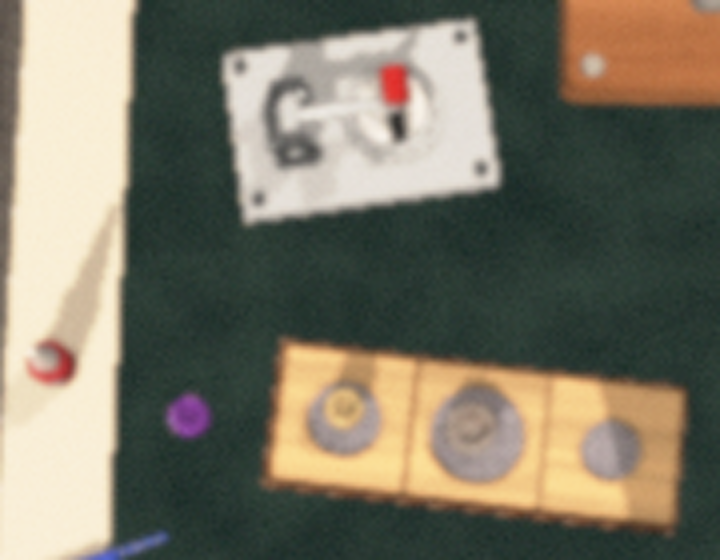

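View pics/scenec.png

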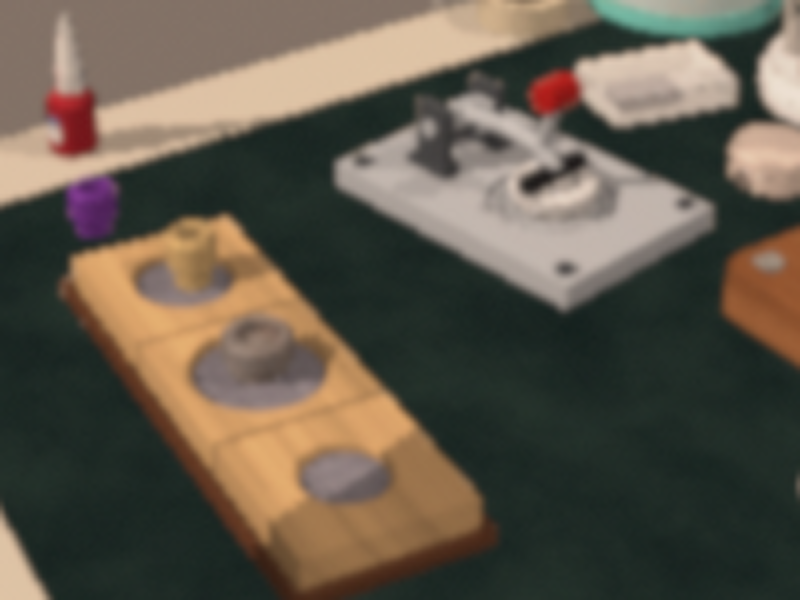

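The crops show three tray wells (middle at crop (345,415), large (478,432), small (612,448)). Brass and grey stand a little off centre, and the finger is closed on the white die with the knob at (393,85). Next I'll refine the centres.

Run:
```python
from h import *
for n in('top','scene'):
    a=np.load(n+'0.npz');P=pts(n,a['d']);X,Y,Z=P[...,0],P[...,1],P[...,2]
    h=cv2.cvtColor(a['p'],cv2.COLOR_RGB2HSV)
    def show(nm,m):
        q=P[m];print(n,nm,len(q),'mean',q.mean(0).round(1),'mid',((q.min(0)+q.max(0))/2).round(1),'ext',np.ptp(q,0).round(1))
    def near(x,y,r): return np.hypot(X-x,Y-y)<r
    show('brass',near(456,106,26)&(Z>30)&(Z<50))
    show('grey',near(448,31,30)&(Z>28)&(Z<45))
    show('brassTop',near(456,106,26)&(Z>40)&(Z<50))
    show('greyTop',near(448,31,30)&(Z>33)&(Z<45))
    show('tray',(near(448,31,125))&(Z>19)&(Z<25))
    show('cloth',near(550,31,25)&(Z<30))
    show('holdertop',near(640,10,100)&(Z>11)&(Z<18))
    show('white',near(638,81,21)&(Z>19)&(Z<27)&(h[...,1]<60))
    red=((h[...,0]<8)|(h[...,0]>172))&(h[...,1]>130)&(h[...,2]>70)
    m=red&near(638,81,40)&(Z>50)&(Z<90)
    show('knob',m); v,u=np.nonzero(m);print(u.mean(),v.mean(),ray(n,u.mean(),v.mean(),70+ (7 if n=='top' else 3)))
```

```text
top brass 81 mean [460.2 106.4  41.7] mid [460.7 106.1  40.1] ext [20.3 20.  15.3]
top grey 142 mean [450.5  35.8  34.4] mid [450.3  35.7  33.9] ext [27.1 27.1 11.1]
top brassTop 53 mean [460.5 106.4  44. ] mid [460.7 106.1  43.9] ext [20.3 20.   7.7]
top greyTop 97 mean [450.4  35.8  35.8] mid [450.3  35.8  36.3] ext [27.1 27.   6.4]
top tray 2419 mean [447.9  27.9  21.9] mid [448.4  31.   22. ] ext [ 94.1 229.    6. ]
top cloth 347 mean [550.   31.    2.5] mid [549.9  30.9   2.5] ext [48.9 49.5  9.7]
top holdertop 1062 mean [639.6  55.7  14.2] mid [658.5  10.7  14.5] ext [144.2 196.9   6.9]
top white 108 mean [634.3  80.8  23. ] mid [636.3  80.7  22.8] ext [36.1 37.7  7.4]
top knob 47 mean [636.3  81.1  76.7] mid [637.2  81.5  75.3] ext [19.3 13.5 10.7]
283.21276595744683 160.72340425531914 [636.14756514  81.0576631   77.        ]
scene brass 142 mean [458.2 100.3  39. ] mid [460.1 101.9  37.8] ext [23.1 19.5 14.6]
scene grey 218 mean [448.9  30.   33.4] mid [449.8  31.7  33.2] ext [30.  29.1 10.4]
scene brassTop 69 mean [459.4 102.1  42.4] mid [460.3 102.1  42.6] ext [22.7 19.   4.9]
scene greyTop 123 mean [449.1  30.9  35.3] mid [450.2  31.9  35.7] ext [29.3 28.7  5.3]
scene tray 2918 mean [443.8   8.1  21.6] mid [448.2  29.   22. ] ext [ 96.8 234.9   6. ]
scene cloth 373 mean [549.7  30.2   2.1] mid [549.9  31.    1.9] ext [48.8 49.6  5. ]
scene holdertop 1116 mean [635.3  45.5  13.7] mid [658.7  10.2  14.5] ext [150.6 198.6   7. ]
scene white 122 mean [635.8  75.4  22.4] mid [637.8  79.6  23.2] ext [39.3 38.5  7.6]
scene knob 98 mean [633.7  74.9  72.5] mid [636.5  76.1  71.3] ext [22.2 17.5 15.4]
328.2755102040816 202.6122448979592 [633.09578077  74.18547927  73.        ]
```

arm_command(series=[50,-2.8,-1.6,0,5.7,50,-5.5,-3.2,0,11.4,50,-8.3,-4.8,0,17.1,50,-11,-6.4,0,22.8,50,-13.8,-8,0,28.6])

```text
clock: 0.52
eef_pos: [354.9, 465.7, 231.0]
tool_rot: [-3.141, 0.0, 2.226]
force: [0.0, 0.7, 1.3]
width: 42.8
gripper_force: 0.0
```

arm_command(series=[50,-3.6,-0.1,0,5.7,50,-7.1,-0.2,0,11.4,50,-10.7,-0.2,0,17.1,50,-14.2,-0.3,0,22.8,50,-17.8,-0.4,0,28.6])

```text
clock: 0.93
eef_pos: [461.0, 322.7, 231.1]
tool_rot: [-3.141, -0.0, 1.727]
force: [0.2, 0.3, 0.5]
width: 42.7
gripper_force: 0.0
```

arm_command(series=[50,-3,1.5,0.4,0,50,-6,3,0.8,0,50,-9,4.6,1.2,0,50,-12,6.1,1.6,0,50,-15,7.6,2,0])

```text
clock: 1.35
eef_pos: [560.0, 186.7, 210.8]
tool_rot: [-3.141, -0.0, 1.732]
force: [-0.6, 0.9, -0.3]
width: 42.6
gripper_force: 0.0
```

arm_command(series=[50,-3,1.5,1,0,50,-6,3,3,0,50,-9,4.5,5,0,50,-11.7,5.9,8,0,50,-11.7,5.9,10,0])

```text
clock: 1.77
eef_pos: [639.4, 73.4, 109.4]
tool_rot: [3.14, 0.006, 1.723]
force: [-0.3, -1.2, -0.3]
width: 42.9
gripper_force: 0.0
```

Run:
```python
from h import *
s=monitor.read_state();print(s['eef_pos'],s['tool_rot'],s['width'])
p,_=grab('scene');q,_=grab('top')
A=cv2.resize(p[110:260,240:390],(600,600),interpolation=cv2.INTER_CUBIC)
cv2.imwrite('pics/s1.png',A[:,:,::-1])
c=viewer.camera_model('scene')
for n in('scene','top'):
    c=viewer.camera_model(n)
    for X in (s['eef_pos'],[637.2,80.5,70]):
        x=c['mtx']@(c['R']@np.array(X)+c['t']);x=x[:2]/x[2];print(n,x,(x-[240,110])*4)
```

```text
[639.4146135   73.38473354 109.41626874] [3.14003149 0.00600931 1.72321926] 42.882333823306
scene [332.205152   183.65474488] [368.82060801 294.61897951]
scene [327.82976588 202.16220975] [351.31906354 368.64883901]
top [287.0981829  154.77573428] [188.39273162 179.10293713]
top [283.41824591 161.20802104] [173.67298364 204.83208418]
```

View pics/s1.png

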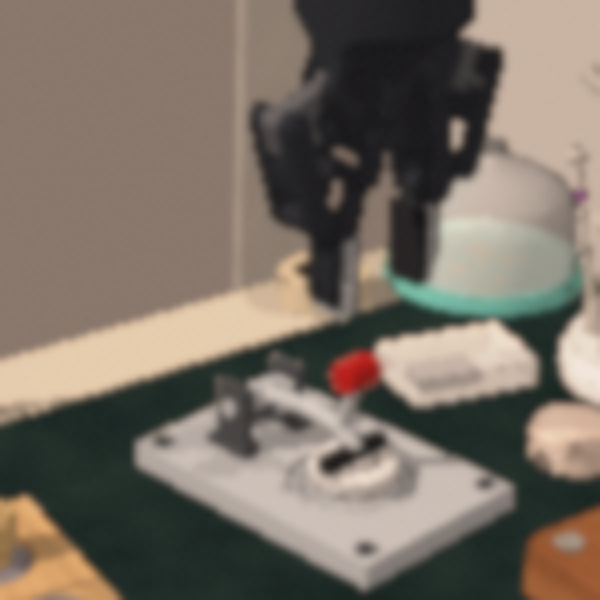

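The fingertips, around (376,298), sit right above the knob at (353,371), so vision and kinematics agree. I'll let the arm settle before descending.

arm_command(series=[50,0,0,0.5,0,50,0,0,1,0,50,0,0,1,0,50,0,0,1,0,50,0,0,1,0])

```text
clock: 2.28
eef_pos: [636.9, 83.1, 102.4]
tool_rot: [3.14, -0.0, 1.733]
force: [-0.5, 0.1, 0.4]
width: 42.8
gripper_force: 0.0
```

arm_command(series=[50,-0.2,0,1,0,50,-0.2,0,2,0,50,-0.2,0,3.2,0,50,-0.2,0,4.4,0,50,-0.2,0,4.4,0])

```text
clock: 2.7
eef_pos: [634.3, 79.9, 53.7]
tool_rot: [-3.136, -0.0, 1.731]
force: [-0.2, 0.2, -0.7]
width: 42.7
gripper_force: 0.0
```

arm_command(series=[0,0,0,0,0,0,0,0,0,0,0,0,0,0,0,0,0,0,0,0,0,0,0,0,0])

```text
clock: 3.12
eef_pos: [638.1, 80.4, 57.6]
tool_rot: [3.139, 0.0, 1.732]
force: [5.1, 0.9, -4.6]
width: 18.6
gripper_force: 58.7
```

arm_command(series=[0,0.36,0,-0.58,0,0,0.79,0,-1.12,0,0,1.27,0,-1.62,0,0,1.8,0,-2.1,0,0,2.36,0,-2.46,0])

```text
clock: 3.53
eef_pos: [634.5, 102.8, 81.3]
tool_rot: [3.139, 0.002, 1.731]
force: [7.9, 0.0, -13.4]
width: 18.6
gripper_force: 58.9
```

arm_command(series=[0,0.6,0,-0.33,0,0,1.24,0,-0.61,0,0,1.9,0,-0.82,0,0,2.57,0,-0.96,0,0,3.26,0,-1.03,0])

```text
clock: 3.95
eef_pos: [629.8, 131.8, 92.4]
tool_rot: [3.138, 0.005, 1.729]
force: [7.3, -6.0, -5.4]
width: 18.1
gripper_force: 58.7
```

arm_command(series=[0,0.69,0,0,0,0,1.37,0,0.06,0,0,2.05,0,0.2,0,0,2.7,0,0.4,0,0,3.35,0,0.66,0])

```text
clock: 4.37
eef_pos: [624.3, 166.2, 88.3]
tool_rot: [3.138, 0.003, 1.73]
force: [0.1, -1.5, 12.3]
width: 17.6
gripper_force: 58.2
```

arm_command(series=[0,0.6,0,0.33,0,0,1.18,0,0.71,0,0,1.71,0,1.16,0,0,2.19,0,1.65,0,0,2.19,0,1.65,0])

```text
clock: 4.78
eef_pos: [619.6, 194.6, 71.1]
tool_rot: [3.138, -0.004, 1.734]
force: [0.3, 5.4, 8.3]
width: 16.6
gripper_force: 58.2
```

arm_command(series=[45,0,0,0,0,45,0,0,0,0,45,0,0,0,0,45,0,0,-2.5,0,45,0,0,-6,0])

```text
clock: 5.2
eef_pos: [615.7, 188.6, 126.2]
tool_rot: [-3.133, 0.002, 1.73]
force: [0.6, 0.4, 1.0]
width: 38.7
gripper_force: 0.0
```

Run:
```python
from h import *
s=monitor.read_state();print(s['eef_pos'],s['tool_rot'],s['width'],s['force'])
p,_=grab('scene')
A=cv2.resize(p[110:300,200:390],(600,600),interpolation=cv2.INTER_CUBIC)
cv2.imwrite('pics/s2.png',A[:,:,::-1])
```

```text
[615.7379586  188.64069869 126.20249424] [-3.13263740e+00  1.79898366e-03  1.73038271e+00] 38.70092236318705 [0.60662155 0.39097714 1.02332635]
```

View pics/s2.png

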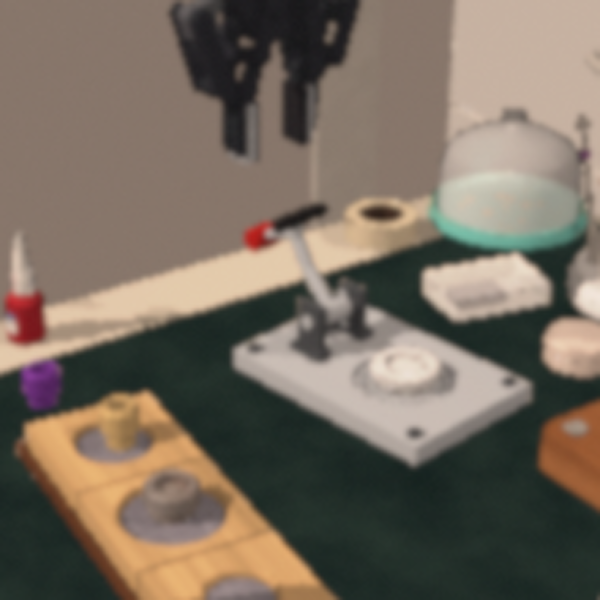

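The finger is open, with its knob at (260,235) in the crop and the white die free in its seat at (405,370). Next I'll set the brass aside in the small well, measuring the white die on the way.

arm_command(series=[50,-1.2,-3.4,-1,0,50,-2.4,-6.8,-1.5,0,50,-3.6,-10.2,-1.5,0,50,-4.8,-13.6,-1,0,50,-6,-16.8,0,0])

```text
clock: 5.67
eef_pos: [461.4, 102.9, 130.0]
tool_rot: [3.14, 0.0, 1.731]
force: [0.2, 0.7, -0.9]
width: 42.8
gripper_force: 0.0
```

arm_command(series=[50,0,0,1,0,50,0,0,2,0,50,0,0,3,0,50,0,0,4,0,50,0,0,4,0])

```text
clock: 6.08
eef_pos: [461.5, 103.3, 87.8]
tool_rot: [-3.138, 0.0, 1.73]
force: [-0.5, -0.4, 0.9]
width: 42.7
gripper_force: 0.0
```

Run:
```python
from h import *
s=monitor.read_state();print(s['eef_pos'],s['tool_rot'],s['width'],s['force'])
for n in('top','scene'):
    p,d=grab(n,n+'3.png');P=pts(n,d);X,Y,Z=P[...,0],P[...,1],P[...,2]
    h=cv2.cvtColor(p,cv2.COLOR_RGB2HSV)
    m=(np.hypot(X-637,Y-80)<27)&(Z>19)&(Z<30);q=P[m]
    print(n,len(q),q.mean(0).round(1),((q.min(0)+q.max(0))/2).round(1),np.ptp(q,0).round(1))
    m=(np.hypot(X-637,Y-80)<40)&(Z>10)&(Z<13.2);q=P[m];print('seat',len(q),((q.min(0)+q.max(0))/2).round(1))
```

```text
[461.48487336 103.29905074  87.84390877] [-3.13838900e+00  4.81371729e-04  1.73033871e+00] 42.668740693868926 [-0.48762286 -0.44989712  0.86358296]
top 235 [639.2  82.6  22.8] [639.6  81.9  23.7] [41.9 40.   9.3]
seat 175 [641.2  79.4  11.6]
scene 233 [637.6  77.2  22.1] [639.2  78.6  22.1] [44.8 43.2  6.3]
seat 220 [637.1  82.2  11.6]
```

arm_command(series=[50,0.1,0,1.5,0,50,0.1,0,3,0,50,0.1,0,4.6,0,50,0.1,0,6.1,0,50,0.1,0,6.1,0])

```text
clock: 6.6
eef_pos: [461.6, 104.8, 26.8]
tool_rot: [-3.139, 0.0, 1.731]
force: [-0.4, -0.1, 0.8]
width: 42.6
gripper_force: 0.0
```

arm_command(series=[0,0,0,0,0,0,0,0,0,0,0,0,0,0,0,0,0,0,0,0,0,0,0,0,0])

```text
clock: 7.02
eef_pos: [463.2, 105.3, 29.1]
tool_rot: [3.14, -0.0, 1.731]
force: [-0.2, -0.5, 6.4]
width: 19.6
gripper_force: 59.0
```

arm_command(series=[0,0,0,-2.5,0,0,-0.5,-0.2,-5,0,0,-4,-1.3,-5,0,0,-7.8,-2.5,-5,0,0,-11.5,-3.7,-5,0])

```text
clock: 7.43
eef_pos: [445.0, -14.6, 78.9]
tool_rot: [3.139, 0.0, 1.735]
force: [0.6, -0.9, -1.1]
width: 19.6
gripper_force: 58.8
```

arm_command(series=[0,-3,-0.9,0,0,0,-3,-0.9,1,0,0,-3,-0.9,2,0,0,-3,-0.9,2.5,0,0,-3,-0.9,2.5,0])

```text
clock: 7.85
eef_pos: [439.9, -45.2, 52.5]
tool_rot: [-3.14, -0.001, 1.731]
force: [-0.1, -0.5, -1.1]
width: 19.3
gripper_force: 58.8
```

arm_command(series=[0,0,0,0.7,0,0,0,0,1.4,0,0,0,0,2,0,0,0,0,2.4,0,0,0,0,2.4,0])

```text
clock: 8.27
eef_pos: [440.7, -44.6, 29.3]
tool_rot: [3.141, 0.0, 1.733]
force: [-1.2, 0.1, -0.1]
width: 19.3
gripper_force: 59.0
```

arm_command(series=[50,0,0,0,0,50,0,0,0,0,50,0,0,0,0,50,0,0,-2,0,50,0,0,-5,0])

```text
clock: 8.68
eef_pos: [438.8, -45.1, 78.3]
tool_rot: [-3.137, -0.002, 1.731]
force: [1.2, 0.8, -0.7]
width: 42.7
gripper_force: 0.0
```

arm_command(series=[50,2.5,0.8,0,0,50,5,1.5,0,0,50,7.6,2.3,0,0,50,7.6,2.3,1,0,50,7.6,2.3,2.5,0])

```text
clock: 9.1
eef_pos: [452.2, 36.3, 54.8]
tool_rot: [3.138, -0.001, 1.737]
force: [-0.2, -0.0, 0.8]
width: 43.0
gripper_force: 0.0
```

arm_command(series=[50,0,0,0,0,50,0,0,0.7,0,50,0,0,1.5,0,50,0,0,2.4,0,50,0,0,2.7,0])

```text
clock: 9.52
eef_pos: [450.5, 33.0, 26.1]
tool_rot: [-3.141, -0.0, 1.73]
force: [-0.3, -0.0, 0.2]
width: 42.6
gripper_force: 0.0
```

Run:
```python
from h import *
p,_=grab('scene')
s=monitor.read_state();print(s['eef_pos'],s['tool_rot'],s['width'],s['force'])
A=cv2.resize(p[180:330,190:340],(600,600),interpolation=cv2.INTER_CUBIC)
cv2.imwrite('pics/s4.png',A[:,:,::-1])
```

```text
[450.32197715  32.97380024  25.98751057] [-3.13991393e+00 -3.60756728e-04  1.73048716e+00] 42.74038933952281 [-0.3379344  -0.87080827 -0.25583542]
```

View pics/s4.png

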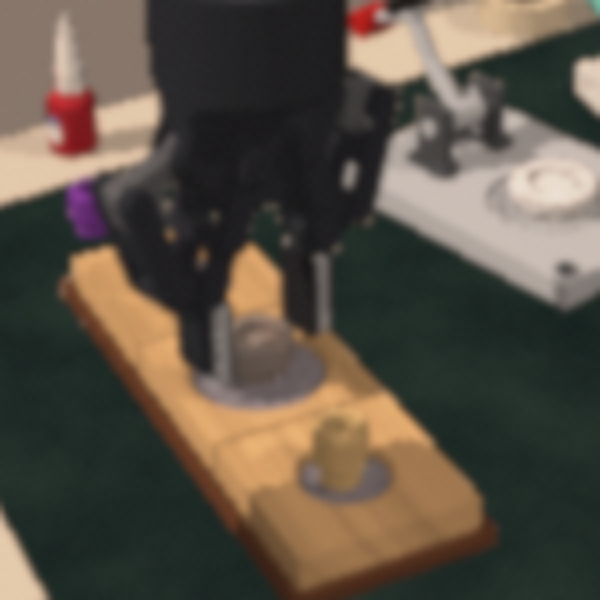

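Brass stands upright in the small well (345,450), and the fingers straddle the grey die at (262,350). Next: grip it and carry it to the middle well.

arm_command(series=[0,0,0,0,0,0,0,0,0,0,0,0,0,0,0,0,0,0,0,0,0,0,0,-1,0])

```text
clock: 9.98
eef_pos: [450.2, 33.4, 36.4]
tool_rot: [-3.14, -0.0, 1.731]
force: [0.4, -0.7, -1.4]
width: 26.8
gripper_force: 59.2
```

arm_command(series=[0,0,0,-1.5,0,0,2.5,0.6,-1.5,0,0,5,1.2,-1.5,0,0,7,1.7,-1.5,0,0,7,1.7,-1.5,0])

```text
clock: 10.4
eef_pos: [456.5, 110.8, 52.0]
tool_rot: [3.141, -0.003, 1.739]
force: [0.4, 0.5, -1.2]
width: 26.8
gripper_force: 59.2
```

arm_command(series=[0,0,0,0,0,0,0,0,0.5,0,0,0,0,1,0,0,0,0,1.5,0,0,0,0,1.5,0])

```text
clock: 10.82
eef_pos: [455.8, 104.1, 36.1]
tool_rot: [-3.14, 0.0, 1.73]
force: [-0.0, 0.1, -0.6]
width: 26.9
gripper_force: 59.2
```

arm_command(series=[0,0.1,0,0.4,0,0,0.1,0,0.8,0,0,0.1,0,1,0,0,0.1,0,1,0,0,0.1,0,1,0])

```text
clock: 11.23
eef_pos: [456.2, 105.9, 27.2]
tool_rot: [-3.142, -0.0, 1.731]
force: [-0.3, 0.2, 3.2]
width: 26.7
gripper_force: 59.6
```

arm_command(series=[55,0,0,0,0,55,0,0,0,0,55,0,0,0,0,55,0,0,-2,0,65,0,0,-5,0])

```text
clock: 11.65
eef_pos: [454.7, 105.8, 75.9]
tool_rot: [-3.137, 0.0, 1.731]
force: [0.1, 1.0, -0.2]
width: 55.4
gripper_force: 0.0
```

arm_command(series=[70,-2,3.5,-1,0,70,-4,7.2,-2,0,70,-5.5,11,-2,0,70,-5.5,14.5,-1,0,70,-5.5,17.7,0,0])

```text
clock: 12.07
eef_pos: [643.0, 79.1, 78.0]
tool_rot: [3.138, 0.001, 1.73]
force: [-1.1, 0.5, 0.2]
width: 60.0
gripper_force: 0.0
```

arm_command(series=[70,0,0,0,0,70,0,0,1,0,70,0,0,2,0,70,0,0,3,0,70,0,0,3,0])

```text
clock: 12.48
eef_pos: [636.8, 80.3, 44.5]
tool_rot: [-3.136, -0.001, 1.731]
force: [-1.2, -0.3, 0.2]
width: 59.8
gripper_force: 0.0
```

arm_command(series=[70,0,0.1,0.7,0,70,0,0.1,1.4,0,70,0,0.1,2.2,0,70,0,0.1,2.9,0,70,0,0.1,2.9,0])

```text
clock: 12.9
eef_pos: [639.6, 80.5, 16.4]
tool_rot: [-3.139, -0.0, 1.731]
force: [-0.3, 0.1, 0.2]
width: 59.9
gripper_force: 0.0
```

arm_command(series=[0,0,0,0,0,0,0,0,0,0,0,0,0,0,0,0,0,0,0,0,0,0,0,0,0])

```text
clock: 13.32
eef_pos: [641.2, 80.2, 18.7]
tool_rot: [3.141, 0.0, 1.731]
force: [0.2, -0.4, 4.0]
width: 37.9
gripper_force: 60.1
```

Run:
```python
from h import *
p,_=grab('scene')
s=monitor.read_state();print(s['eef_pos'],s['tool_rot'],s['width'],s['force'],s['gripper_force'])
A=cv2.resize(p[150:270,210:360],(750,600),interpolation=cv2.INTER_CUBIC)
cv2.imwrite('pics/s5.png',A[:,:,::-1])
```

```text
[641.24233364  80.20369257  18.68233067] [3.14069199e+00 1.70451005e-04 1.73141692e+00] 38.16407663343558 [-0.99983854  0.51256377  3.69107101] 60.2106249332428
```

View pics/s5.png

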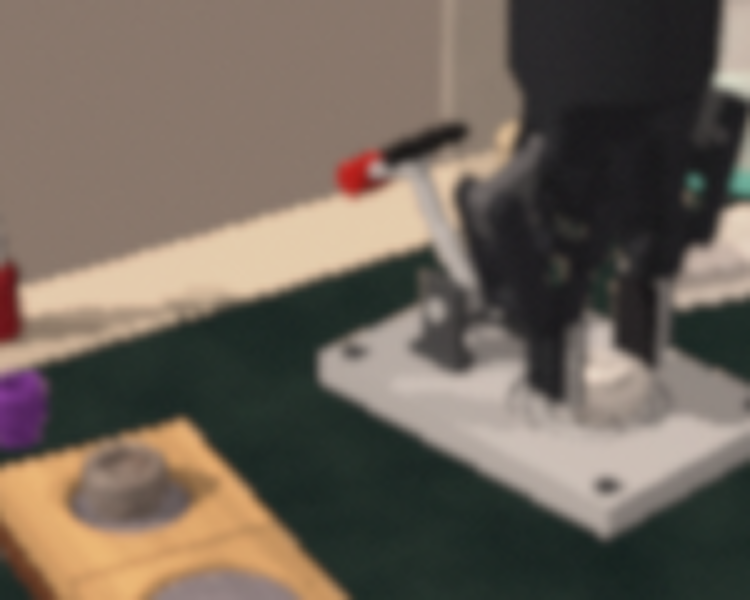

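The fingers straddle the white die but grip only its top few mm. The grey die stands in the middle well (125,480). I'll re-grip 3 mm lower.

arm_command(series=[65,0,0,0,0,65,0,0,0,0,65,0,0,0.15,0,65,0,0,0.3,0,65,0,0,0.3,0])

```text
clock: 13.78
eef_pos: [640.5, 80.5, 14.5]
tool_rot: [-3.141, -0.0, 1.732]
force: [-0.4, 0.3, -0.8]
width: 55.5
gripper_force: 0.0
```

arm_command(series=[0,0,0,0,0,0,0,0,0,0,0,0,0,0,0,0,0,0,0,0,0,0,0,0,0])

```text
clock: 14.2
eef_pos: [641.0, 80.3, 15.4]
tool_rot: [3.141, 0.0, 1.731]
force: [-0.9, -0.9, 3.2]
width: 38.5
gripper_force: 60.2
```

arm_command(series=[0,0,0,-1,0,0,0,0,-2.5,0,0,0,-0.5,-4.5,0,0,-0.4,-4,-6,0,0,-0.7,-8,-6,0])

```text
clock: 14.62
eef_pos: [567.0, 60.4, 78.9]
tool_rot: [3.132, 0.002, 1.733]
force: [-0.6, -1.0, -0.5]
width: 38.8
gripper_force: 60.5
```

arm_command(series=[0,-0.3,-4,0,0,0,-0.7,-8,0,0,0,-1.1,-11.8,0,0,0,-1.1,-11.8,1,0,0,-1.1,-11.8,2,0])

```text
clock: 15.03
eef_pos: [446.6, 30.4, 56.7]
tool_rot: [3.141, -0.001, 1.729]
force: [1.3, 0.6, -1.0]
width: 38.4
gripper_force: 60.6
```

arm_command(series=[0,0,0,0.5,0,0,0,0,1,0,0,0,0,1.5,0,0,0,0,1.5,0,0,0,0,1.5,0])

```text
clock: 15.45
eef_pos: [448.5, 30.9, 40.0]
tool_rot: [-3.141, -0.0, 1.732]
force: [-0.0, 0.1, -0.7]
width: 38.6
gripper_force: 60.6
```

Run:
```python
from h import *
p,_=grab('scene')
s=monitor.read_state();print(s['eef_pos'],s['tool_rot'],s['width'],s['force'],s['gripper_force'])
A=cv2.resize(p[180:330,190:340],(600,600),interpolation=cv2.INTER_CUBIC)
cv2.imwrite('pics/s6.png',A[:,:,::-1])
```

```text
[448.51366805  30.90511034  40.11290745] [3.14152376e+00 8.30356981e-05 1.73156356e+00] 39.027596443462365 [-0.55996223 -0.01982176 -1.22572082] 60.56204438209534
```

View pics/s6.png

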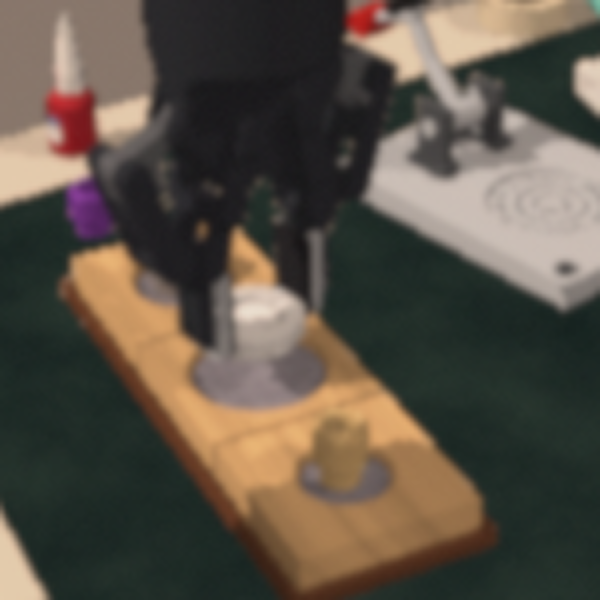

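The white die is held level right above the large well. Lower it and release.

arm_command(series=[0,0,0,0.5,0,0,0,0,1,0,0,0,0,1.5,0,0,0,0,1.8,0,0,0,0,1.8,0])

```text
clock: 15.92
eef_pos: [448.0, 31.0, 21.8]
tool_rot: [-3.141, -0.001, 1.731]
force: [-0.1, 0.3, 1.4]
width: 38.7
gripper_force: 60.8
```

arm_command(series=[60,0,0,0,0,60,0,0,0,0,60,0,0,0,0,60,0,0,-2,0,60,0,0,-5.5,0])

```text
clock: 16.33
eef_pos: [446.3, 30.7, 75.6]
tool_rot: [-3.136, -0.001, 1.731]
force: [2.3, -0.5, -0.4]
width: 51.3
gripper_force: 0.0
```

arm_command(series=[50,-2.5,-0.6,0,0,50,-5,-1.2,0,0,50,-7.3,-1.9,0,0,50,-7.3,-1.9,0.5,0,50,-7.3,-1.9,1.5,0])

```text
clock: 16.75
eef_pos: [441.7, -45.8, 62.7]
tool_rot: [3.14, 0.001, 1.728]
force: [0.9, -0.1, 0.2]
width: 42.8
gripper_force: 0.0
```

arm_command(series=[50,0,0,0,0,50,0,0,1,0,50,0,0,2,0,50,0,0,3.2,0,50,0,0,3.4,0])

```text
clock: 17.17
eef_pos: [440.5, -43.6, 27.0]
tool_rot: [-3.14, -0.001, 1.732]
force: [-0.6, 0.1, -0.3]
width: 42.2
gripper_force: 0.0
```

arm_command(series=[0,0,0,0,0,0,0,0,0,0,0,0,0,0,0,0,0,0,0,0,0,0,0,0,0])

```text
clock: 17.58
eef_pos: [441.5, -44.1, 28.5]
tool_rot: [3.141, 0.0, 1.732]
force: [0.1, 0.7, 1.6]
width: 19.7
gripper_force: 58.7
```

arm_command(series=[0,0,0,-2,0,0,0,0.5,-4.5,0,0,1.5,4,-6,0,0,3,7.8,-6,0,0,4.5,11.5,-6,0])

```text
clock: 18.0
eef_pos: [549.4, 19.7, 89.9]
tool_rot: [3.139, 0.001, 1.731]
force: [1.3, -0.2, -1.6]
width: 19.3
gripper_force: 58.8
```

arm_command(series=[0,1.6,3.5,0,0,0,3.1,7,0,0,0,4.6,9.9,0,0,0,4.6,9.9,1,0,0,4.6,9.9,2,0])

```text
clock: 18.42
eef_pos: [639.1, 82.0, 67.7]
tool_rot: [3.14, -0.0, 1.735]
force: [-0.5, -0.4, -0.9]
width: 19.8
gripper_force: 58.9
```

arm_command(series=[0,0,0,0.8,0,0,0,0,1.6,0,0,0,0,2.4,0,0,0,0,2.4,0,0,0,0,2.4,0])

```text
clock: 18.83
eef_pos: [637.2, 79.2, 43.7]
tool_rot: [-3.14, -0.0, 1.73]
force: [-0.3, -0.1, -0.5]
width: 19.6
gripper_force: 58.9
```

arm_command(series=[0,0.15,0.1,0.6,0,0,0.15,0.1,1.2,0,0,0.15,0.1,1.8,0,0,0.15,0.1,2.2,0,0,0.15,0.1,2.2,0])

```text
clock: 19.25
eef_pos: [638.5, 81.5, 22.1]
tool_rot: [-3.141, -0.001, 1.731]
force: [-1.3, 0.6, 3.0]
width: 19.3
gripper_force: 59.1
```

arm_command(series=[50,0,0,0,0,50,0,0,0,0,50,0,0,0,0,50,0,0,-2,0,50,0,0,-6,0])

```text
clock: 19.67
eef_pos: [634.9, 81.8, 78.1]
tool_rot: [-3.132, -0.001, 1.731]
force: [0.0, 0.9, 0.8]
width: 42.5
gripper_force: 0.0
```

arm_command(series=[50,0,-2,-4,0,50,0,-5,-6,0,50,0,-8,-6,0,50,0,-11,-6,0,50,0,-11,-6,0])

```text
clock: 20.08
eef_pos: [523.0, 63.1, 142.2]
tool_rot: [-3.134, -0.003, 1.729]
force: [-1.2, -0.1, -0.6]
width: 42.9
gripper_force: 0.0
```

```bash
cat > chk.py <<'E'
from h import *
import sys
s=monitor.read_state();print(s['eef_pos'],s['tool_rot'],s['width'],s['force'])
k=sys.argv[1]
for n in('top','scene'):
    p,d=grab(n);P=pts(n,d);X,Y,Z=P[...,0],P[...,1],P[...,2]
    for nm,x,y,r,a,b in(('brass',638,81,20,31,45),('grey',456,106,26,28,45),('white',448,31,30,26,36),('tray',448,31,115,19,25)):
        q=P[(np.hypot(X-x,Y-y)<r)&(Z>a)&(Z<b)]
        if len(q):print(n,nm,len(q),q.mean(0).round(1),((q.min(0)+q.max(0))/2).round(1),np.ptp(q,0).round(1))
    h=cv2.cvtColor(p,cv2.COLOR_RGB2HSV)
    red=((h[...,0]<8)|(h[...,0]>172))&(h[...,1]>130)&(h[...,2]>70)&(np.hypot(X-618,Y-202)<70)&(Z>45)
    q=P[red];
    if len(q):print('knob',len(q),q.mean(0).round(1),((q.min(0)+q.max(0))/2).round(1))
    A=cv2.resize(p[140:280,185:365] if n=='top' else p[160:330,190:390],None,fx=3.5,fy=3.5,interpolation=cv2.INTER_CUBIC)
    cv2.imwrite(f'pics/{n}_{k}.png',A[:,:,::-1])
E
python3 chk.py a
```

```text
[522.96913797  63.07097643 142.19351199] [-3.13449947e+00 -2.76678768e-03  1.72874427e+00] 42.91753883243838 [-1.1629259  -0.07831588 -0.61616852]
top white 246 [446.8  32.2  29.5] [447.4  28.5  30. ] [38.4 49.5  8. ]
top tray 1335 [441.4 -23.4  21.9] [442.5  -8.7  22. ] [ 82.3 149.6   6. ]
scene brass 76 [635.8  77.9  35.4] [635.6  78.4  35.2] [20.3 21.2  7.6]
scene grey 177 [453.5 102.9  33.3] [453.6 104.8  33.3] [28.9 31.2  9.8]
scene white 325 [445.7  28.6  28.7] [446.8  29.4  29.1] [42.  43.7  6.1]
scene tray 2807 [444.5  11.3  21.7] [448.2  29.8  22. ] [ 95.6 226.8   6. ]
knob 47 [611.6 196.1  67.3] [614.2 196.2  65.8]
```

View pics/scene_a.png

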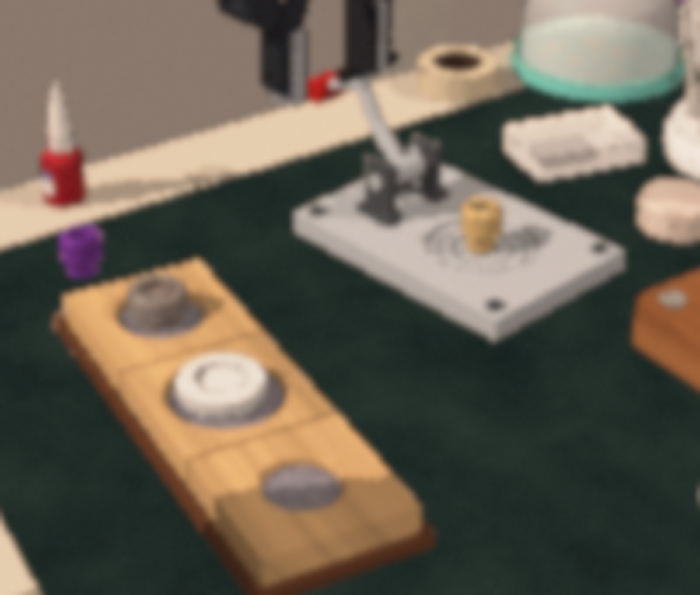

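View pics/top_a.png

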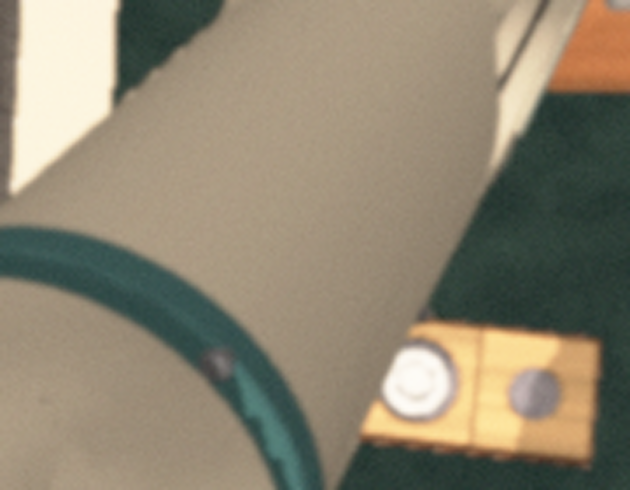

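Scene view: grey in the middle well (160,305), white in the large well (225,385), brass upright in the seat (482,225), finger open, bottle standing. The top view is blocked by the arm. Next, go above the knob.

arm_command(series=[50,2.8,2.7,0,0,50,5.6,5.4,0,0,50,8.4,8.1,0,0,50,11,10.7,0,0,50,12.2,11.7,0,0])

```text
clock: 20.6
eef_pos: [629.5, 209.7, 141.3]
tool_rot: [3.138, -0.002, 1.738]
force: [-0.2, 1.0, 0.5]
width: 43.0
gripper_force: 0.0
```

arm_command(series=[50,0,0,1,0,50,0,0,2,0,50,0,0,3,0,50,0,0,4,0,50,0,0,4,0])

```text
clock: 21.02
eef_pos: [624.0, 201.4, 99.3]
tool_rot: [-3.137, 0.001, 1.729]
force: [-0.5, 0.2, -1.7]
width: 42.7
gripper_force: 0.0
```

```bash
python3 chk.py b
python3 - <<'E'
from h import *
c=viewer.camera_model('scene')
for X in([638,81,11.5],[638,81,37.5],[618.6,202.1,64.6],monitor.read_state()['eef_pos']):
    x=c['mtx']@(c['R']@np.array(X)+c['t']);print((x[:2]/x[2]-[190,160])*3.5)
E
```

```text
[624.03464789 201.3966512   99.31892265] [-3.13670351e+00  7.49162761e-04  1.72917444e+00] 42.705527087899355 [-0.51619486  0.20262514 -1.68395696]
top brass 68 [637.   83.3  36. ] [637.5  83.2  36.2] [21.8 18.6  9.9]
top grey 145 [455.2 108.2  34.4] [455.  108.3  35.1] [29.  29.1 11.2]
top white 256 [447.2  33.   29.4] [447.4  33.1  30.1] [38.2 40.5  8. ]
top tray 2340 [448.1  26.7  22. ] [448.5  31.2  22. ] [ 94.3 228.6   6. ]
scene brass 81 [636.   78.4  35. ] [636.3  79.5  34.8] [21.3 21.7  7.3]
scene grey 178 [453.5 102.7  33.4] [453.8 103.   32.8] [28.2 29.4  9.5]
scene white 333 [445.9  28.5  28.6] [446.2  30.5  28.9] [41.8 43.3  5.8]
scene tray 2804 [444.7  11.   21.7] [447.9  30.5  21.9] [ 95.1 228.8   5.9]
knob 49 [611.  195.9  67.4] [612.7 197.3  66.2]
[478.58440756 243.79834593]
[480.52438439 201.38905181]
[322.71059385  82.26782463]
[333.19228358  19.52602837]
```

View pics/scene_b.png

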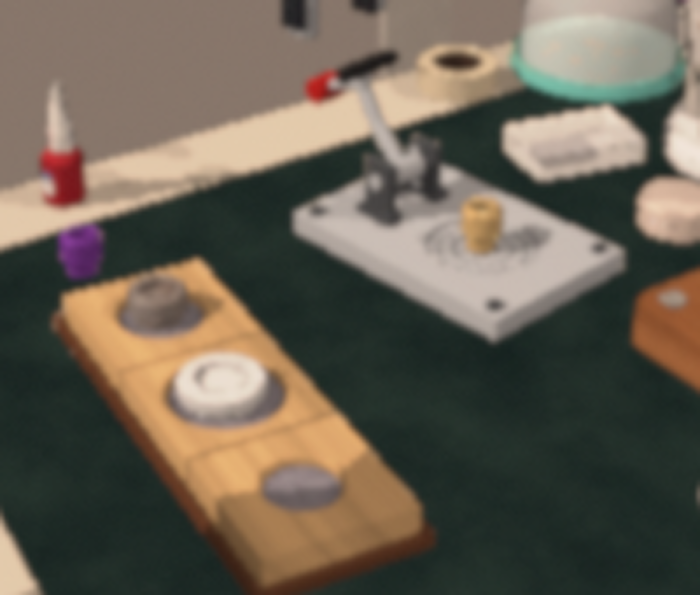

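The knob is at (322,86), matching its predicted position. Brass is at about (637,81), in the seat centre. Descend and pinch.

arm_command(series=[50,0.1,-0.5,0.5,0,50,0.1,-0.5,1.7,0,50,0.1,-0.5,3,0,50,0.1,-0.5,4.4,0,50,0.1,-0.5,4.4,0])

```text
clock: 21.53
eef_pos: [618.4, 203.2, 54.3]
tool_rot: [-3.136, 0.0, 1.732]
force: [-0.5, -0.1, -0.3]
width: 43.0
gripper_force: 0.0
```

arm_command(series=[0,0,0,0,0,0,0,0,0,0,0,0,0,0,0,0,0,0,0,0,0,0,0,0,0])

```text
clock: 21.95
eef_pos: [618.5, 202.7, 57.9]
tool_rot: [-3.137, -0.0, 1.732]
force: [-4.7, -2.5, -0.1]
width: 18.1
gripper_force: 59.6
```

arm_command(series=[0,-0.31,0,-0.61,0,0,-0.68,0,-1.18,0,0,-1.11,0,-1.72,0,0,-1.59,0,-2.21,0,0,-2.12,0,-2.66,0])

```text
clock: 22.37
eef_pos: [622.0, 181.0, 83.7]
tool_rot: [-3.136, 0.0, 1.731]
force: [-4.4, -3.4, -17.7]
width: 18.2
gripper_force: 59.0
```

arm_command(series=[0,-0.57,0,-0.38,0,0,-1.18,0,-0.71,0,0,-1.82,0,-0.97,0,0,-2.48,0,-1.17,0,0,-3.16,0,-1.31,0])

```text
clock: 22.78
eef_pos: [626.7, 152.5, 97.3]
tool_rot: [-3.136, -0.004, 1.732]
force: [-6.4, 1.2, -12.8]
width: 17.5
gripper_force: 58.9
```

arm_command(series=[0,-0.69,0,-0.06,0,0,-1.37,0,-0.06,0,0,-2.06,0,0.01,0,0,-2.74,0,0.15,0,0,-3.39,0,0.36,0])

```text
clock: 23.2
eef_pos: [632.5, 118.7, 96.8]
tool_rot: [-3.138, -0.005, 1.732]
force: [-13.1, 1.1, 3.8]
width: 16.7
gripper_force: 58.5
```

arm_command(series=[0,-0.64,0,0.28,0,0,-1.24,0,0.61,0,0,-1.81,0,1,0,0,-2.2,0,1.4,0,0,-2.2,0,1.4,0])

```text
clock: 23.62
eef_pos: [637.2, 89.8, 83.2]
tool_rot: [-3.139, 0.004, 1.727]
force: [-11.6, -7.2, 9.2]
width: 15.4
gripper_force: 58.3
```

Run:
```python
from h import *
p,d=grab('scene');P=pts('scene',d)
s=monitor.read_state();print(s['eef_pos'],s['width'],s['force'])
A=cv2.resize(p[130:250,250:400],(750,600),interpolation=cv2.INTER_CUBIC)
cv2.imwrite('pics/s8.png',A[:,:,::-1])
```

```text
[637.15615744  90.11153309  83.34285882] 15.123691785043093 [-11.65267108  -8.51916414   9.44181948]
```

View pics/s8.png

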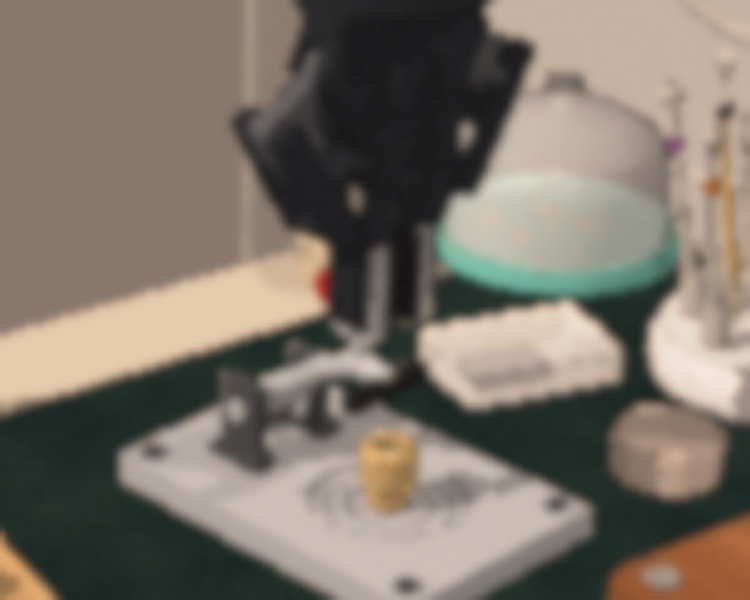

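The finger hangs low over the brass, well below the over-centre angle, but the knob (325,283) is slipping toward the pad edge. The foot's remaining path is straight down onto the die, so I'll release and let the damped spring close it.

arm_command(series=[45,0,0,0,0,45,0,0,0,0,45,0,0,0,0,45,0,0,0,0,45,0,0,-1,0])

```text
clock: 24.08
eef_pos: [638.3, 96.5, 89.8]
tool_rot: [-3.141, -0.0, 1.732]
force: [-1.1, -0.4, -0.4]
width: 38.6
gripper_force: 0.0
```

arm_command(series=[45,0,0,-2,0,45,0,0,-5,0,45,0,0,-8,0,45,0,0,-10,0,45,0,0,-10,0])

```text
clock: 24.5
eef_pos: [642.0, 95.6, 196.4]
tool_rot: [3.131, 0.001, 1.732]
force: [0.1, 0.4, 0.4]
width: 38.2
gripper_force: 0.0
```

arm_command(series=[45,3,0,0,0,45,6,0,0,0,45,9,0,0,0,45,12,0,0,0,45,15,0,0,0])

```text
clock: 24.92
eef_pos: [614.1, 245.7, 190.5]
tool_rot: [3.141, -0.0, 1.732]
force: [0.3, 0.7, 0.1]
width: 38.7
gripper_force: 0.0
```

```bash
sed -i 's/X-618,Y-202)<70/X-636,Y-90)<70/' chk.py; python3 chk.py c
```

```text
[614.09320436 245.73365577 190.47663875] [ 3.14099027e+00 -3.01250704e-04  1.73168204e+00] 38.674823012529366 [0.27997082 0.7203249  0.13449674]
top brass 31 [633.5  82.   38.6] [638.3  83.1  38.2] [38.  18.5 13.5]
top grey 145 [455.1 108.1  34.1] [455.1 108.3  33.8] [29.1 29.1 11.4]
top white 254 [447.1  33.3  29.5] [445.3  33.1  30.1] [42.9 40.6  7.8]
top tray 2319 [447.8  26.6  22. ] [448.4  31.1  22. ] [ 94.1 228.5   6. ]
knob 51 [635.6  88.8  86.4] [639.2  88.   69.8]
scene brass 78 [635.8  73.5  37.9] [637.7  75.5  38.1] [34.6 18.  13.6]
scene grey 179 [453.6 102.7  33.3] [453.8 103.4  32.7] [28.3 29.8  9.4]
scene white 327 [445.7  28.4  28.8] [446.7  29.4  28.8] [40.5 42.8  5.5]
scene tray 2780 [444.7  11.5  21.7] [448.1  30.2  22. ] [ 94.8 228.2   6. ]
knob 99 [632.5  84.2  85.2] [634.8  85.1  83.1]
```

View pics/scene_c.png

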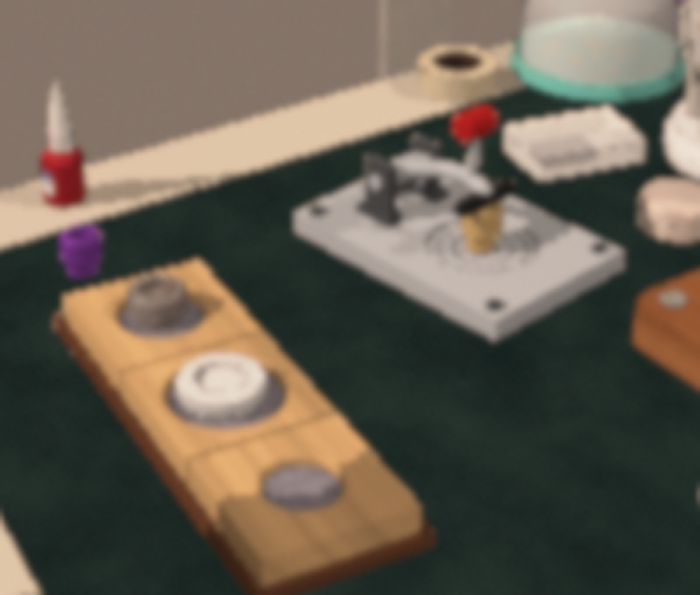

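The finger rests on the upright brass (482,225), with the knob at z ≈ 83 mm, which matches about 0.24 rad. White and grey are within about 3 mm of their well centres, and the bottle is standing. Handing in.

arm_command(series=[45,0,0,0,0,45,0,0,0,0,45,0,0,0,0,45,0,0,0,0,45,0,0,0,0])

```text
clock: 25.43
eef_pos: [614.7, 242.7, 190.4]
tool_rot: [3.141, 0.0, 1.729]
force: [0.5, -0.2, -0.5]
width: 38.6
gripper_force: 0.0
```

```bash
python3 -c "
from cell import workorder
print(workorder.finish_job())"
```

```text
the job is handed in; nothing more can be done
None
```

I handed the job in at about 25 s (no verdict was returned): in the last images the brass die is upright in the holder's seat under the closed finger, the white die is in the large well, the grey die is in the middle well, and the red bottle is still standing in its place.

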